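Set the empty plant pots on their matching drip saucers

ROBOT

A 7-joint arm with a two-finger parallel gripper is mounted at the origin on the work surface. World frame = base frame: x ahead of the robot, y to its left, z up, the work surface at z = 0. Lengths are in m, angles in rad, forces in N, time in s.
With the tool pointing down it reaches from about 0.4 to 0.875 m from the base axis. Payload 6.5 kg.
Tool frame: the origin (TCP) lies at the very end of the fingers, on their centre line; the grasp point (between the pads) lies 19 mm behind it (ctrl.grip_depth is the distance from the TCP to the grasp point, in m); z points along the fingers, y is the line along which they close (so a half turn about z gives the same grasp; the last joint's range is limited). The gripper opens to 85 mm and grips with 20 to 120 N. Pads are 22 mm wide; open, the fingers measure 114 mm over their backs; the gripper's body (76 mm by 85 mm) begins 54 mm behind the grasp point. The pads swing forward as they close: fully open they stand 13 mm farther back than shut.
Start: joints at [1.165, 0.536, -0.004, 1.538, 0.003, 1.067, -0.071], TCP at [0.217, -0.613, 0.231] pointing down, gripper open.
Joint ranges: [-2.7, 2.7], [-0.37, 2.16], [-1.27, 1.26], [0.24, 2.4], [-1.31, 4.45], [0.19, 1.91], [-2.76, 2.76]. Speed limits (rad/s): [2.39, 2.39, 3.14, 3.14, 3.14, 3.14, 3.14].

INTERFACE

Orientations are given as a rotation vector (axis times angle).
In Python, from workcell import ctrl gives the robot as it stands. Calls block until the motion is done:
- ctrl.goto(position, orientation): joint-space move of the TCP to a pose.
- ctrl.movel(position, feed=0.15, rot=None, contact_N=None): straight line of the TCP; rot=None keeps the orientation; feed is the mean speed in m/s. With contact_N (N) it stops when the force on the tool has changed by that much, and returns True; else False.
- ctrl.set_joints(angles): joint-space move.
- ctrl.gripper_to(opening): opening from 0.0 (shut) to 1.0 (fully open); the grip force is fixed at half the most; returns when the fingers have stopped.
- ctrl.wait(seconds).
- ctrl.ik(position, orientation): joint angles nearest the present ones, or None.
- ctrl.get_state(): the state.
- ctrl.capture(name): name is "scene" or "top"; returns a dict with "image" (420x560x3 uint8, red, green, blue), "depth" (420x560 float32, m along the optical axis (not along the pixel's ray), 0 where there is no reading), "intrinsics" (3x3 intrinsics, pixels), "extrinsics" (4x4, takes a point from camera to world coordinates). Camera axes: x right, y down, z forward; pixel columns grow to the right and rows downward; lengths in m; the calibration is good to about 2 mm. A picture is of the moment at which its call begins.
A pose or a line that the arm cannot do raises ctrl.Unreachable and nothing moves.
- ctrl.sign_off(): hands the job in; it is judged then, once.
Trained networks look in the newest picture that a camera, given by its name, has taken for a name from the list of things; names that differ only in an ending like _2 or _b are one class to them, and where a whole thing is asked for, a point or a joint stands for the part that bears it (a point fixed in the world has none). Each returns a list of dicts, best first, with "conf" (0 to 1); they miss things now and then, are a little off and sometimes report something else, mostly with a low value. They report only what shows in the picture. A call takes as long as a camera call.
- ctrl.outline_of(camera, thing): "pixels" (420x560 bool, what is visible of it) and "bbox" ([left, top, right, bottom] in pixels, round what is visible of it).
- ctrl.place_of(camera, thing): "xy" ([column, row] in pixels: a listed point, or the origin of a listed thing).
The state is a dict: "clock": time; "joint_pos": joint angles; "joint_velocities": joint speeds; "joint_efforts": joint torques, N m; "position": TCP position; "ee_rot": TCP orientation; "wrist_force": force on the tool from outside, world axes, zero at the start; "torque": the same for the moment, N m; "gripper_width": opening from 0.0 (shut) to 1.0 (fully open); "finger_force": force on a finger pad.
Only numpy, scipy, OpenCV 4.12 (cv2) and the standard library are available. Lean on these libraries where they do the work, as an engineer would, in place of code of your own. Each camera call takes 0.05 s, during which the arm holds its last target. There are 200 camera calls.

TASK

Four empty plant pots and their four drip saucers stand mixed up on the potting table: put each pot upright in the saucer of its own shape and size, standing flat on the saucer's floor inside the rim, the square pot and the long pot lined up with the sides of their saucers. Set the pots down gently rather than dropping or ramming them in, and leave the two paper cups standing where they are.

Things in the scene. Friction and masses are not known exactly. Their poses are not given: they have to be found in the camera images.
- pot_small_round: Smaller round plant pot, 42 mm tall, 40 mm across the collar (the top 18 mm), foot 28 mm across, open at the top, loose, terracotta-coloured hard plastic, standing upright with a thicker straight-sided collar round its top that is the best place to grip from outside. Origin: centre of its underside; z up. 
- pot_large_round: Larger round plant pot, 62 mm tall, 64 mm across the collar (the top 22 mm), foot 48 mm across, open at the top, loose, terracotta-coloured hard plastic, standing upright with a thicker straight-sided collar round its top that is the best place to grip from outside. Origin: centre of its underside; z up. 
- pot_square: Square plant pot, 55 mm tall, 54 x 54 mm at the collar (the top 20 mm), foot 46 x 46 mm, open at the top, loose, terracotta-coloured hard plastic, standing upright with a thicker straight-sided collar round its top that is the best place to grip from outside. Origin: centre of its underside; z up. x and y are square to its sides.
- pot_oblong: Long rectangular plant pot, 50 mm tall, 96 mm (along its x) by 46 mm (along its y) at the collar (the top 20 mm), foot 88 x 38 mm, open at the top, loose, terracotta-coloured hard plastic, standing upright with a thicker straight-sided collar round its top that is the best place to grip from outside. Origin: centre of its underside; z up. Grip it across its 46 mm width, at the middle of its length.
- saucer_small_round: Saucer of the smaller round pot: round, 52 mm across outside, 46 mm inside, a shallow drip saucer of plain white plastic, stuck down on the table (it does not move), floor 3 mm thick, rim 9 mm high above the table and 3 mm thick. Origin: centre of its underside, at table height. 
- saucer_large_round: Saucer of the larger round pot: round, 72 mm across outside, 66 mm inside, a shallow drip saucer of plain white plastic, stuck down on the table (it does not move), floor 3 mm thick, rim 9 mm high above the table and 3 mm thick. Origin: centre of its underside, at table height. 
- saucer_square: Saucer of the square pot: square, 68 mm outside, 62 mm inside, a shallow drip saucer of plain white plastic, stuck down on the table (it does not move), floor 3 mm thick, rim 9 mm high above the table and 3 mm thick. Origin: centre of its underside, at table height. x and y are square to its sides.
- saucer_oblong: Saucer of the long pot: rectangular, 110 x 60 mm outside, 104 x 54 mm inside, the long side along its x, a shallow drip saucer of plain white plastic, stuck down on the table (it does not move), floor 3 mm thick, rim 9 mm high above the table and 3 mm thick. Origin: centre of its underside, at table height. 
- paper_cup_a: Small white paper cup with dark dots, empty and light, 75 mm tall, 59 mm across the mouth, 46 mm at the foot; not part of the job, to be left standing. Origin: centre of its underside. It stands somewhere among the pots and saucers.
- paper_cup_b: Small white paper cup with dark dots, empty and light, 75 mm tall, 59 mm across the mouth, 46 mm at the foot; not part of the job, to be left standing. Origin: centre of its underside. It stands behind the pots and saucers, on the side far from the robot.

How it is judged:
At the end, for the whole second after the job is handed in: Each pot at rest in its own saucer: centres within 12 mm, underside under 7 mm above the table, upright within 0.08 rad; long pot within 0.25 rad and square pot within 0.3 rad (any way round) of the saucer's sides; both cups upright within 0.2 rad and within 30 mm of their starts (horizontal distance between pot_small_round and saucer_small_round below 0.012 m and z of pot_small_round in the frame of saucer_small_round between 0 and 0.007 m and angle between each of pot_small_round, pot_large_round, pot_square, pot_oblong's own z axis and vertical below 0.08 rad and linear speed of each of pot_small_round, pot_large_round, pot_square, pot_oblong below 0.02 m/s and angular speed of each of pot_small_round, pot_large_round, pot_square, pot_oblong below 0.2 rad/s and horizontal distance between pot_large_round and saucer_large_round below 0.012 m and z of pot_large_round in the frame of saucer_large_round between 0 and 0.007 m and horizontal distance between pot_square and saucer_square below 0.012 m and z of pot_square in the frame of saucer_square between 0 and 0.007 m and horizontal distance between pot_oblong and saucer_oblong below 0.012 m and z of pot_oblong in the frame of saucer_oblong between 0 and 0.007 m and angle between the x axis of pot_oblong and the x axis of saucer_oblong, either way round below 0.25 rad and (angle between the x axis of pot_square and the x axis of saucer_square, either way round below 0.3 rad or angle between the x axis of pot_square and the y axis of saucer_square, either way round below 0.3 rad) and angle between each of paper_cup_a, paper_cup_b's own z axis and vertical below 0.2 rad and distance of each of paper_cup_a, paper_cup_b from where it was at the start of the episode below 0.03 m); the robot touches nothing.
It fails at once if a pot is dropped or rammed into its saucer (faster than 0.5 m/s in the last 2 cm, or contact force above 60 N) (contact force between pot_small_round and saucer_small_round above 60 N or (horizontal distance between pot_small_round and saucer_small_round below 0.05 m and z of pot_small_round in the frame of saucer_small_round below 0.025 m and linear speed of pot_small_round above 0.5 m/s) or contact force between pot_large_round and saucer_large_round above 60 N or (horizontal distance between pot_large_round and saucer_large_round below 0.05 m and z of pot_large_round in the frame of saucer_large_round below 0.025 m and linear speed of pot_large_round above 0.5 m/s) or contact force between pot_square and saucer_square above 60 N or (horizontal distance between pot_square and saucer_square below 0.05 m and z of pot_square in the frame of saucer_square below 0.025 m and linear speed of pot_square above 0.5 m/s) or contact force between pot_oblong and saucer_oblong above 60 N or (horizontal distance between pot_oblong and saucer_oblong below 0.05 m and z of pot_oblong in the frame of saucer_oblong below 0.025 m and linear speed of pot_oblong above 0.5 m/s)).
It fails at once if a paper cup is knocked over or shoved more than 30 mm (angle between any of paper_cup_a, paper_cup_b's own z axis and vertical above 0.5 rad or distance of any of paper_cup_a, paper_cup_b from where it was at the start of the episode above 0.03 m).
It also fails if it takes over 104 s, if anything falls off the work surface, if the arm or the gripper's body presses on something with over 40 N, if the wrist force passes 120 N, or if a joint passes its speed limit or range.

## Working session

There is one attempt and no reset: what is moved stays moved. The work goes in short steps, each a Python script; the robot and the scene stay as the last script left them, time stands still between calls to the robot, and variables do not carry over. Pictures are saved under pics/ and viewed, at most 14 in all, crops included, and the job is handed in when it is done.

```bash
ls; mkdir -p pics; python3 - <<'E'
from workcell import ctrl
import cv2,numpy as np
np.set_printoptions(precision=4,suppress=True)
for n in("top","scene"):
    c=ctrl.capture(n);cv2.imwrite(f"pics/{n}0.png",c["image"][:,:,::-1]);np.savez(f"{n}0.npz",**c);print(n,c["intrinsics"],c["extrinsics"])
s=ctrl.get_state();print(s["clock"],s["position"],s["ee_rot"])
E
```

```text
pics
top [[381.3834   0.     277.2498]
 [  0.     381.3834 210.6011]
 [  0.       0.       1.    ]] [[ 0.0179 -0.9918  0.1268  0.5213]
 [-0.9995 -0.0209 -0.0223  0.0052]
 [ 0.0248 -0.1263 -0.9917  0.8519]
 [ 0.      0.      0.      1.    ]]
scene [[384.7986   0.     276.383 ]
 [  0.     384.7986 205.1893]
 [  0.       0.       1.    ]] [[-0.88    0.2728 -0.3888  1.0367]
 [ 0.4743  0.4629 -0.7488  0.8212]
 [-0.0244 -0.8434 -0.5368  0.6242]
 [ 0.      0.      0.      1.    ]]
0.1 [ 0.2164 -0.6123  0.2305] [-3.0948 -0.531   0.0006]
```

View pics/top0.png

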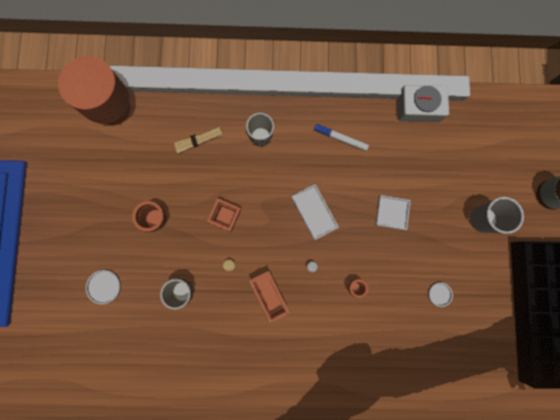

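View pics/scene0.png

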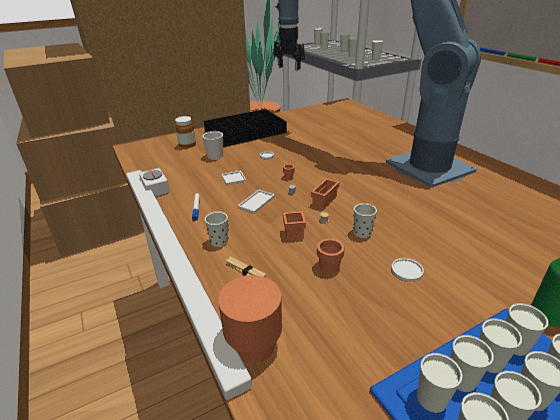

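The top view shows these pots: large round (148,217), square (224,214), oblong (269,295) and small round (359,289). The saucers are large (103,287), oblong (315,212), square (394,213) and small (440,295). Cup a is at (176,294), between the large saucer and the square pot, and cup b is at (260,127). The scene view agrees.

```bash
cat > vis.py <<'E'
from workcell import ctrl
import cv2,numpy as np
np.set_printoptions(precision=4,suppress=True)
def cloud(c):
    K,T=c["intrinsics"],c["extrinsics"];v,u=np.mgrid[:420,:560];d=c["depth"]
    P=np.stack([(u-K[0,2])/K[0,0]*d,(v-K[1,2])/K[1,1]*d,d],-1)
    return P@T[:3,:3].T+T[:3,3]
NAMES=["pot_small_round","pot_large_round","pot_square","pot_oblong","saucer_small_round","saucer_large_round","saucer_square","saucer_oblong","paper_cup_a"]
def measure(cam,names=NAMES):
    c=ctrl.capture(cam);W=cloud(c);out={}
    for n in names:
        for o in ctrl.outline_of(cam,n)[:3]:
            if o["conf"]<.3: continue
            m=o["pixels"]&(c["depth"]>0);P=W[m]
            if len(P)<20: continue
            z=P[:,2];top=np.percentile(z,95)
            # rim = points near the top height
            R=P[z>top-.006].astype(np.float32) if "saucer" not in n else P.astype(np.float32)
            (cx,cy),(w,h),a=cv2.minAreaRect(R[:,:2]);ce,r=cv2.minEnclosingCircle(R[:,:2])
            if w<h:a+=90
            a=(a+90)%180-90
            print(f"{cam} {n:18s} conf {o['conf']:.2f} px {np.array(o['bbox']).round()} ztop {top:.4f} rect ({cx:.4f},{cy:.4f}) {max(w,h):.4f}x{min(w,h):.4f} ang {a:.1f} circ ({ce[0]:.4f},{ce[1]:.4f}) d {2*r:.4f} n {len(R)}")
            out.setdefault(n,(cx,cy,a,ce))
    return out
E
python3 - <<'E'
from vis import *
measure("top");measure("scene")
E
```

```text
Traceback (most recent call last):
  File "vis.py", line 19, in measure
    (cx,cy),(w,h),a=cv2.minAreaRect(R[:,:2]);ce,r=cv2.minEnclosingCircle(R[:,:2])
                    ~~~~~~~~~~~~~~~^^^^^^^^^
cv2.error: OpenCV(4.12.0) /io/opencv/modules/imgproc/src/convhull.cpp:143: error: (-215:Assertion failed) total >= 0 && (depth == CV_32F || depth == CV_32S) in function 'convexHull'
```

```bash
sed -i 's/R\[:,:2\])/np.ascontiguousarray(R[:,:2]))/g' vis.py
python3 - <<'E'
from vis import *
measure("top");measure("scene")
E
```

```text
top pot_large_round    conf 0.95 px [130. 199. 168. 230.] ztop 0.0643 rect (0.6061,0.2549) 0.0623x0.0622 ang 18.3 circ (0.6060,0.2547) d 0.0642 n 308
top pot_large_round    conf 0.46 px [209. 200. 240. 232.] ztop 0.0576 rect (0.6126,0.0998) 0.0539x0.0538 ang -21.8 circ (0.6120,0.0994) d 0.0739 n 273
top pot_square         conf 0.66 px [205. 200. 243. 233.] ztop 0.0576 rect (0.6127,0.0998) 0.0541x0.0537 ang 67.7 circ (0.6115,0.0998) d 0.0733 n 273
top pot_oblong         conf 0.69 px [250. 270. 291. 320.] ztop 0.0524 rect (0.4458,0.0008) 0.0955x0.0458 ang 27.9 circ (0.4468,-0.0011) d 0.1016 n 366
top pot_oblong         conf 0.32 px [426. 283. 452. 307.] ztop 0.0105 rect (0.4514,-0.3740) 0.0491x0.0490 ang 80.1 circ (0.4522,-0.3743) d 0.0514 n 235
top saucer_small_round conf 0.94 px [428. 280. 455. 305.] ztop 0.0108 rect (0.4508,-0.3767) 0.0557x0.0497 ang 55.5 circ (0.4529,-0.3785) d 0.0584 n 456
top saucer_large_round conf 0.77 px [ 85. 272. 120. 303.] ztop 0.0107 rect (0.4577,0.3582) 0.0712x0.0711 ang -68.6 circ (0.4563,0.3603) d 0.0764 n 915
top saucer_large_round conf 0.35 px [133. 2
[... 1839 characters left out ...]
0.0090 rect (0.4520,0.3611) 0.0817x0.0728 ang -11.1 circ (0.4506,0.3573) d 0.0893 n 594
scene saucer_square      conf 0.67 px [222. 168. 244. 183.] ztop 0.0082 rect (0.6309,-0.2807) 0.0945x0.0654 ang 82.6 circ (0.6328,-0.2787) d 0.1009 n 222
scene saucer_oblong      conf 0.81 px [238. 189. 274. 215.] ztop 0.0087 rect (0.6286,-0.0960) 0.1135x0.0629 ang 29.7 circ (0.6296,-0.0966) d 0.1199 n 425
scene paper_cup_a        conf 0.92 px [204. 212. 227. 246.] ztop 0.0736 rect (0.8005,0.0299) 0.0582x0.0564 ang -82.0 circ (0.7992,0.0293) d 0.0621 n 132
scene paper_cup_a        conf 0.74 px [352. 202. 378. 240.] ztop 0.0741 rect (0.4504,0.1893) 0.0579x0.0564 ang 41.5 circ (0.4509,0.1878) d 0.0610 n 122
```

```bash
cat > task.py <<'E'
from vis import *
from scipy.spatial.transform import Rotation as Ro
# rough xy, lower z of the rim band
ROI={"pot_small_round":(.46,-.20,.033,.04),"pot_large_round":(.606,.255,.052,.055),"pot_square":(.612,.1,.046,.055),"pot_oblong":(.446,.001,.041,.062),
"saucer_small_round":(.452,-.376,.006,.045),"saucer_large_round":(.456,.359,.006,.05),"saucer_square":(.631,-.276,.006,.058),"saucer_oblong":(.629,-.096,.006,.07),
"cup_a":(.4507,.187,.065,.05),"cup_b":(.8,.029,.065,.05)}
def locate(cams=("top","scene"),roi=ROI,show=True):
    res={}
    for cam in cams:
        W=cloud(ctrl.capture(cam)).reshape(-1,3)
        for n,(x,y,z0,r) in roi.items():
            R=W[(np.hypot(W[:,0]-x,W[:,1]-y)<r)&(W[:,2]>z0)&(W[:,2]<z0+.025)].astype(np.float32)
            if len(R)<15: print(cam,n,"few points");continue
            xy=np.ascontiguousarray(R[:,:2]);(cx,cy),(w,h),a=cv2.minAreaRect(xy);a=((a+90*(w<h))+90)%180-90
            (ex,ey),rad=cv2.minEnclosingCircle(xy)
            c=(ex,ey) if "round" in n or "cup" in n else (cx,cy)
            res.setdefault(n,[]).append((*c,a,np.percentile(R[:,2],90)))
            if show: print(f"{cam:5s} {n:18s} ({c[0]:.4f},{c[1]:.4f}) ang {a:6.1f} rect {max(w,h):.4f}x{min(w,h):.4f} d {2*rad:.4f} z {res[n][-1][3]:.4f} n {len(R)}")
    return res
def rot(deg):  # tool down, closing line at deg from world x
    f=np.radians(deg);y=np.array([np.cos(f),np.sin(f),0]);z=np.array([0,0,-1.])
    return Ro.from_matrix(np.stack([np.cross(y,z),y,z],1)).as_rotvec()
def q(p,deg): return ctrl.ik(np.array(p),rot(deg))
E
python3 - <<'E'
from task import *
locate();print(ctrl.grip_depth)
for p,d in(((.446,.001,.15),118),((.629,-.096,.15),119),((.606,.255,.15),100),((.456,.359,.15),100),((.612,.1,.15),68),((.631,-.276,.15),83),((.46,-.19,.15),80),((.452,-.376,.15),80)):
    for e in(0,90,180,270):
        s=q(p,d+e);print(p,d+e,s if s is None else np.round(s,2)[[0,4,6]])
E
```

```text
top   pot_small_round    (0.4648,-0.1869) ang   64.4 rect 0.0387x0.0384 d 0.0404 z 0.0446 n 172
top   pot_large_round    (0.6059,0.2554) ang  -70.4 rect 0.0631x0.0626 d 0.0644 z 0.0644 n 365
top   pot_square         (0.6128,0.1001) ang   68.1 rect 0.0545x0.0541 d 0.0750 z 0.0577 n 300
top   pot_oblong         (0.4456,0.0008) ang   28.0 rect 0.0961x0.0460 d 0.1037 z 0.0526 n 409
top   saucer_small_round (0.4513,-0.3746) ang  -84.6 rect 0.0506x0.0498 d 0.0537 z 0.0114 n 145
top   saucer_large_round (0.4599,0.3600) ang   70.4 rect 0.0712x0.0706 d 0.0782 z 0.0116 n 263
top   saucer_square      (0.6312,-0.2741) ang   82.3 rect 0.0692x0.0684 d 0.0952 z 0.0116 n 274
top   saucer_oblong      (0.6335,-0.0954) ang   28.6 rect 0.1193x0.0608 d 0.1294 z 0.0115 n 321
top   cup_a              (0.4507,0.1877) ang  -89.7 rect 0.0572x0.0566 d 0.0589 z 0.0773 n 201
top   cup_b              (0.8002,0.0276) ang    2.3 rect 0.0572x0.0551 d 0.0590 z 0.0771 n 199
scene pot_small_round    (0.4654,-0.1850) ang   60.3 rect 0.0407x0.0369 d 0.0420 z 0.0415 n 64
scene pot_large_round    (0.6061,0.2562) ang   55.6
[... 1507 characters left out ...]
64 -1.08]
(0.612, 0.1, 0.15) 68 [0.28 0.55 0.53]
(0.612, 0.1, 0.15) 158 [0.45 0.81 1.92]
(0.612, 0.1, 0.15) 248 [-0.04  0.2  -2.35]
(0.612, 0.1, 0.15) 338 [ 0.15  0.39 -0.93]
(0.631, -0.276, 0.15) 83 [0.74 0.49 1.45]
(0.631, -0.276, 0.15) 173 [ 0.13 -0.27 -2.72]
(0.631, -0.276, 0.15) 263 [ 0.36  0.02 -1.36]
(0.631, -0.276, 0.15) 353 [0.55 0.24 0.05]
(0.46, -0.19, 0.15) 80 [0.83 0.4  1.34]
(0.46, -0.19, 0.15) 170 [-0.5  -0.76 -2.3 ]
(0.46, -0.19, 0.15) 260 [ 0.38  0.06 -1.5 ]
(0.46, -0.19, 0.15) 350 [ 0.63  0.24 -0.09]
(0.452, -0.376, 0.15) 80 [1.06 0.43 1.66]
(0.452, -0.376, 0.15) 170 [ 0.34 -0.26 -2.47]
(0.452, -0.376, 0.15) 260 [ 0.6  -0.02 -1.11]
(0.452, -0.376, 0.15) 350 [0.83 0.2  0.28]
```

```bash
cat >> task.py <<'E'
def pick(p,deg,zg,up=.17):
    ctrl.gripper_to(1.0);ctrl.goto(np.array([*p,up]),rot(deg))
    hit=ctrl.movel(np.array([*p,zg]),feed=.1,contact_N=12)
    st=ctrl.get_state();print("down",hit,st["position"],"t",st["clock"])
    if hit: return False
    ctrl.gripper_to(0.0);st=ctrl.get_state();print("grip width mm",st["gripper_width"]*85,"F",st["finger_force"])
    ctrl.movel(np.array([*p,up]),feed=.12);st=ctrl.get_state();print("lifted width mm",st["gripper_width"]*85,"F",st["finger_force"],"wrist",st["wrist_force"],"t",st["clock"]);return True
def carry(p,deg,zg,up=.17):
    ctrl.goto(np.array([*p,up]),rot(deg));ctrl.movel(np.array([*p,zg+.02]),feed=.12)
def place(p,zg,up=.17):
    hit=ctrl.movel(np.array([*p,zg-.001]),feed=.02,contact_N=6)
    st=ctrl.get_state();print("placed: contact",hit,st["position"],"expected z",zg+.003,"wrist",st["wrist_force"])
    ctrl.gripper_to(1.0);ctrl.movel(np.array([*p,up]),feed=.12);print("t",ctrl.get_state()["clock"])
E
python3 - <<'E'
from task import *
if pick((.4455,.0013),298,.015): carry((.629,-.0962),298.8,.015)
c=ctrl.capture("scene");cv2.imwrite("pics/s1.png",cv2.resize(c["image"][120:300,150:390,::-1],None,fx=3,fy=3))
E
```

```text
down False [0.4459 0.0013 0.0154] t 5.5583
grip width mm 44.94811696623708 F 61.370404958724976
lifted width mm 45.52060243515887 F 61.32035851478577 wrist [-0.1101 -0.047  -1.5247] t 7.45
```

View pics/s1.png

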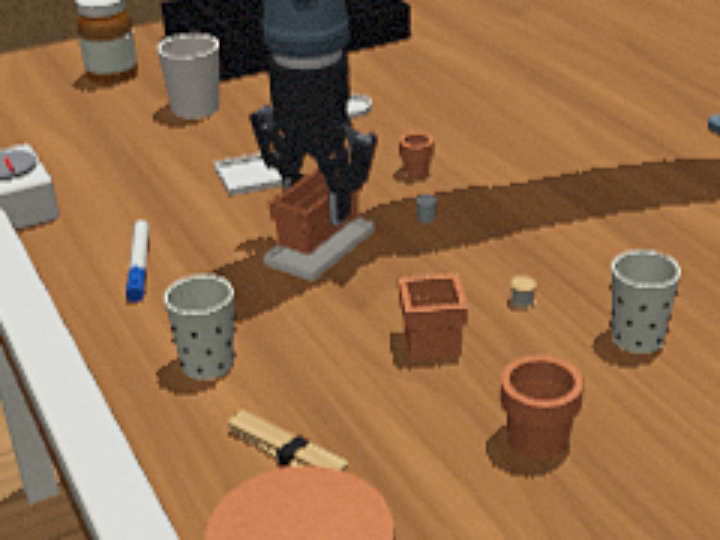

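The long pot hangs level in the fingers over the oblong saucer (crop about (315,215)), roughly centred and lined up with its sides. I'll place it and go on to the square pot.

```bash
python3 - <<'E'
from task import *
place((.629,-.0962),.015)
if pick((.6127,.1004),339,.018): carry((.6312,-.2735),352,.018);place((.6312,-.2735),.018)
E
```

```text
placed: contact True [ 0.6288 -0.0962  0.0185] expected z 0.018 wrist [-0.6346  0.6966  5.4224]
t 12.3
down False [0.6132 0.1005 0.0186] t 14.9917
grip width mm 53.2141141383195 F 63.65928769111633
lifted width mm 53.17309206031748 F 63.046735525131226 wrist [ 0.5512 -0.4247 -1.3231] t 16.8083
placed: contact True [ 0.631  -0.2734  0.0216] expected z 0.020999999999999998 wrist [ 0.1552 -0.1408  4.9303]
t 22.0583
```

```bash
python3 - <<'E'
from task import *
if pick((.465,-.186),350,.009): carry((.452,-.374),350,.009);place((.452,-.374),.009)
if pick((.606,.2557),370,.022): carry((.457,.3595),370,.022);place((.457,.3595),.022)
ctrl.goto(np.array([.217,-.613,.231]),rot(350))
r=locate(show=False,roi={**{n:(*ROI["saucer"+n[3:]][:2],ROI[n][2],ROI[n][3]) for n in ROI if n[:3]=="pot"},"cup_a":ROI["cup_a"],"cup_b":ROI["cup_b"]})
for n in r: print(n,np.array(r[n]))
for k in("top","scene"):
    c=ctrl.capture(k);im=c["image"][160:320,60:480] if k=="top" else c["image"][120:300,150:430]
    cv2.imwrite(f"pics/{k}2.png",cv2.resize(im[:,:,::-1],None,fx=1.9 if k=="top" else 2.8,fy=1.9 if k=="top" else 2.8))
E
```

```text
down False [ 0.4654 -0.1862  0.0095] t 24.8083
grip width mm 37.98025709326818 F 59.88824963802472
lifted width mm 37.94679157882941 F 60.09916158771375 wrist [ 0.6689 -0.3048 -0.5558] t 26.8
placed: contact True [ 0.4519 -0.3739  0.0124] expected z 0.012 wrist [-1.3323  0.2235  6.122 ]
t 31.6833
down False [0.6064 0.2559 0.0227] t 35.8417
grip width mm 61.124572645347385 F 66.82695521099959
lifted width mm 61.25334633220481 F 66.40928822547721 wrist [-0.1983 -0.1929 -1.3425] t 37.5667
placed: contact True [0.4569 0.3594 0.0257] expected z 0.024999999999999998 wrist [-0.0298 -1.6776  5.4796]
t 42.05
pot_small_round [[ 0.4525 -0.3743 63.7508  0.0473]
 [ 0.4531 -0.3744 83.3078  0.0436]]
pot_large_round [[  0.4577   0.3589 -25.4679   0.0673]
 [  0.4581   0.3601 -33.5566   0.065 ]]
pot_square [[ 0.6314 -0.2739 80.9896  0.0605]
 [ 0.6319 -0.2722 80.9356  0.0575]]
pot_oblong [[ 0.6287 -0.0972 28.1635  0.0556]
 [ 0.6288 -0.0955 28.6219  0.0526]]
cup_a [[  0.4504   0.1872 -45.4247   0.0776]
 [  0.4517   0.1883  76.0087   0.0747]]
cup_b [[ 0.8003  0.0271  1.3663  0.0772]
 [ 0.7994  0.0291 69.8102  0.0744]]
```

View pics/scene2.png

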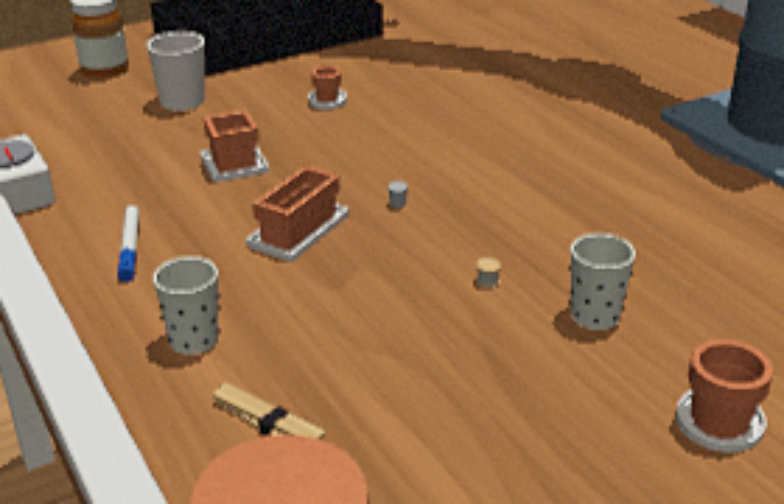

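View pics/top2.png

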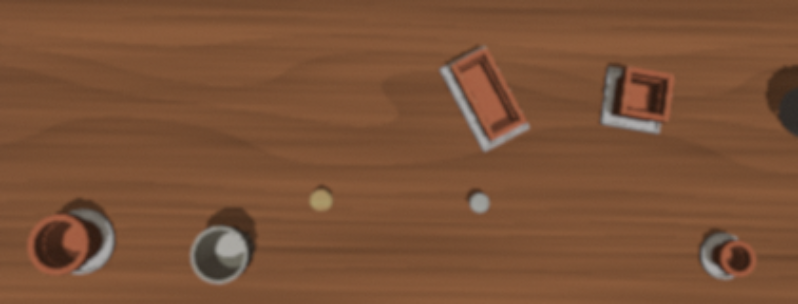

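Both pictures show every pot upright inside its own saucer: in the scene crop, small (326,85), square (232,145), long (297,210) and large (728,390). The cups at (600,280) and (190,305) haven't moved. Each rim stands about 3 mm higher than before, which matches the saucer floor, and the centres are within about 2 mm.

```bash
python3 -c "
from workcell import ctrl
print(ctrl.sign_off())"
```

```text
the job is handed in; nothing more can be done
None
```

All four pots stand upright in their own saucers, centred to about 2 mm by the cameras, both cups are where they started, and the job is handed in at about 45 s of the 104 s allowed; the sign-off returned no verdict.

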